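Unpack the new bench stone

TASK

A new sharpening stone has come in the carton on the workbench. Fold its two long outer flaps back, well past upright, then the short inner flap beneath them likewise, take the stone out and lay it gently, flat, the same way up and lengthwise, wholly on the green rubber mat, leaving every flap folded back. Do not crush the carton, and do not disturb the chisel, the glue bottle or the hand plane.

Things in the scene. Friction and masses are not known exactly. Their poses are not given: they have to be found in the camera images.
- carton: Brown cardboard carton, fixed to the bench, left or right of the robot: outside 220 (its x) x 160 (y) x 100 high, walls 5 thick, three flaps on top. Origin: centre of its underside, z up; +x is the end away from the robot, turned up to 0.55 rad from straight ahead. Inside, a fixed grey bed, on which the stone lies, has its flat top 35 above the origin.
- flap_left (a joint): Angle of the long outer flap hinged along the carton's +y top edge: 0 closed (level), pi/2 upright, stop at 2.5. Starts ajar, 0.45 to 0.9. A plate 216 (along x) x 66 x 4 thick, 30 g; closed, its free edge is 14 short of the carton's middle line. The crease is a little stiff (0.03 N m): it stays where it is left.
- flap_right (a joint): Angle of the same flap at the carton's -y top edge, same size, stiffness and range of starts; values as flap_left.
- flap_inner (a joint): Angle of the short inner flap, hinged along the carton's +x (far) top edge, under the outer flaps: 0 closed (level), pi/2 upright, stop at 2.5. Starts at 0.05 to 0.18. A plate 100 (along y) x 70 (along x) x 4 thick, same stiff crease. Closed, its underside is 37 above the stone's top. The near end has no flap.
- flap_left_hinge (a point): Middle of the left flap's hinge line, in the carton's frame at (0, +80, 102) mm; axes as the carton's.
- flap_right_hinge (a point): Middle of the right flap's hinge line, in the carton's frame at (0, -80, 102) mm; axes as the carton's.
- flap_inner_hinge (a point): Middle of the inner flap's hinge line, in the carton's frame at (110, 0, 102) mm; axes as the carton's.
- flap_left_edge (a point): Middle of the left flap's free edge, 66 from its hinge line.
- flap_right_edge (a point): Middle of the right flap's free edge, 66 from its hinge line.
- flap_inner_edge (a point): Middle of the inner flap's free edge, 70 from its hinge line.
- stone: Dark grey sharpening stone with a paler lower layer, a block 150 (its x) by 50 (its y) by 28 high, 0.3 to 0.65 kg, lying flat on the bed in the carton, lengthwise within 0.2 rad. Origin: centre of its underside, z up.
- mat: Green rubber mat fixed to the bench, 200 (its x) by 90 (its y) by 4 thick. Origin: centre of its underside, z up; turned up to 0.55 rad either way from the direction ahead of the robot.
- chisel: Bystander, loose: wood-handled chisel lying beside the mat, on its +y side, along the mat. 230 long (its x, blade to +x), 29 wide, 29 high. Origin: under its middle.
- glue: Bystander, loose: yellow glue bottle standing beside the carton, on its +y side. 56 in diameter, 150 high. Origin: centre of its underside.
- plane: Bystander, loose: steel hand plane with wooden knob and handle lying across the bench beyond the carton and the mat. 240 long (its x), 60 wide, about 110 high, 1.7 kg. Origin: centre of its underside.
Not all that is in view belongs to the job. Of the things that look like the stone, the middle-sized one is meant.

How it is judged:
On the way, in this order (a step that is already met when the one before it is completed fails the run):
1. both outer flaps folded back past upright (over 1.75 rad) (value of joint each of flap_left, flap_right above 1.75 rad), for 0.1 s.
2. the inner flap folded back past upright (over 1.75 rad) (value of joint flap_inner above 1.75 rad), for 0.1 s.
3. the stone lifted clear of the carton (z of stone in the frame of carton above 0.1 m), for 0.1 s.
At the end, for the whole second after the job is handed in: All three flaps folded back past upright (over 1.75 rad); the stone at rest, released, right way up and flat (tilt under 0.08 rad) on the mat, its middle within 27 mm along and 22 mm across the mat's middle, lengthwise within 0.28 rad (either way round) (all of step 1 and value of joint flap_inner above 1.75 rad and x of stone in the frame of mat between -0.027 and 0.027 m and y of stone in the frame of mat between -0.022 and 0.022 m and angle between the x axis of stone and the x axis of mat, either way round below 0.28 rad and angle between stone's own z axis and vertical below 0.08 rad and z of stone in the frame of mat between 0 and 0.008 m and linear speed of stone below 0.02 m/s); the robot touches nothing.
It fails at once if the chisel moved more than 20 mm (distance of chisel from where it was at the start of the episode above 0.02 m).
It fails at once if the glue bottle moved more than 20 mm or tipped (distance of glue from where it was at the start of the episode above 0.02 m or angle between glue's own z axis and vertical above 0.3 rad).
It fails at once if the hand plane moved more than 20 mm (distance of plane from where it was at the start of the episode above 0.02 m).
It fails at once if the robot pressed on the carton with over 40 N (contact force between any of the fingers, the arm and carton above 40 N).
It fails at once if the stone dropped on the mat or the bench, or struck with over 60 N (contact force between stone and mat above 60 N or contact force between stone and table above 60 N).
It also fails if it takes over 72 s, if anything falls off the work surface, if the arm or the gripper's body presses on something with over 40 N, if the wrist force passes 120 N, or if a joint passes its speed limit or range.

ROBOT

A 6-joint arm with a two-finger parallel gripper is mounted at the origin on the work surface. World frame = base frame: x ahead of the robot, y to its left, z up, the work surface at z = 0. Lengths are in m, angles in rad, forces in N, time in s.
With the tool pointing down it reaches from about 0.35 to 0.725 m from the base axis. Payload 4.3 kg.
Tool frame: the origin (TCP) lies on the centre line of the jaws, within the pads' length; the fingertips stand 19 mm ahead of it and the grasp point (between the pads) is the TCP; z points along the fingers, y is the line along which they close (so a half turn about z gives the same grasp; the last joint's range is limited). The gripper opens to 85 mm and grips with 20 to 120 N. Pads are 22 mm wide; open, the fingers measure 114 mm over their backs; the gripper's body (76 mm by 85 mm) begins 54 mm behind the grasp point. The pads swing forward as they close: fully open they stand 13 mm farther back than shut.
Start: joints at [-1.358, 0.377, 0.081, 1.274, 0, 1.46], TCP at [0.182, -0.545, 0.25] pointing down, gripper open.
Joint ranges: [-2.72, 2.72], [-0.84, 1.66], [-1.02, 1.22], [-1.77, 2.12], [-1.37, 1.28], [-3.14, 3.14]. Speed limits (rad/s): [2.57, 2.57, 3.14, 3.14, 3.14, 3.14].

INTERFACE

Orientations are given as a unit quaternion [x, y, z, w].
In Python, from rig import manip gives the robot as it stands. The module is installed in compiled form; this text tells all that it offers.
- The arm moves only by the tool play_rows, never from a script. Its argument "plan" is a list of rows, each a list of 3 entries, a list of its own where there are three numbers: the turn, a rotation vector about the tool's x, y, z in degrees, then the shift along the tool's x, y, z in cm, then the opening in per cent of the stroke, from 0 (shut) to 100 (fully open). A call has 1 to 5 rows; each row is the pose to reach, as a shift and turn from the pose commanded when the call began, along the tool's axes at that moment; what a row does not reach only later rows make up. A row lasts 1/10 s, in which the tool goes at most 50 mm and 8.59 degrees, less where a joint would pass 70% of its speed; a pose out of reach is approached as far as the arm can. A call with a gripper value outside its range is refused whole. The fingers move at their own pace and stop on an object; "newtons" is the grip in N (left out, the last holds). Time passes only in rows, so rows that repeat a pose let the fingers close. It gives the time, the measured TCP pose, the force, the opening and the grip force at its end, in the units of the state.
- manip.sense(): the state, without advancing time (a new reading comes with each control period).
- manip.camera(name): name is "scene" or "side" or "wrist"; returns a dict with "image" (384x512x3 uint8, blue, green, red), "fx", "fy", "cx", "cy" (pixels), "R" (3x3) and "t" (3): a world point X has camera coordinates R X + t. Camera axes: x right, y down, z forward; pixel columns grow to the right and rows downward; lengths in m; the calibration is good to about 2 mm. A picture is of the moment at which its call begins. There is no depth.
- manip.hand_in(): hands the job in; it is judged then, once.
The state is a dict: "t": time; "joint_positions": joint angles; "dq": joint speeds; "effort": joint torques, N m; "ee_pos": TCP position; "ee_rot": TCP orientation; "force": force on the tool from outside, world axes, zero at the start; "torque": the same for the moment, N m; "opening": finger opening in m; "grasp_force": force on a finger pad.
Only numpy, scipy, OpenCV 4.12 (cv2) and the standard library are available. Lean on these libraries where they do the work, as an engineer would, in place of code of your own. Each camera call takes 0.05 s, during which the arm holds its last target. There are 200 camera calls.

## Working session

There is one attempt and no reset: what is moved stays moved. The work goes in short steps, Python scripts to look and compute and a tool call to move; the robot and the scene stay as the last step left them, time stands still between calls to the robot, and variables do not carry over. Pictures are saved under pics/ and viewed, at most 10 in all, crops included, and the job is handed in when it is done.

Besides the shell and the picture viewer there is one more tool, called after "Emit:" in YAML: its name, and indented under it one key for each argument. play_rows: Moves the arm, as the interface text tells. Its arguments: {"type":"object","properties":{"plan":{"type":"array"},"newtons":{"type":"number"}},"required":["plan"]}

```bash
mkdir -p pics; python3 - <<'E'
from rig import manip
import cv2,numpy as np
for n in("scene","side"):
    c=manip.camera(n); cv2.imwrite(f"pics/{n}0.png",cv2.resize(c["image"],(800,600),interpolation=cv2.INTER_CUBIC)); np.savez(f"{n}0.npz",**c)
    print(n,c["fx"],c["fy"],c["cx"],c["cy"],(-c["R"].T@c["t"]).round(3),c["R"][2].round(3))
s=manip.sense(); print(s["ee_pos"],s["ee_rot"],s["opening"],s["t"])
E
```

```text
scene 372.42495374921305 372.42495374921305 258.74577655031186 194.87521097318896 [ 0.926 -0.366  1.006] [-0.326  0.414 -0.85 ]
side 401.7109483488516 401.7109483488516 257.04820418268525 196.18463302854337 [0.092 0.58  0.83 ] [ 0.477 -0.496 -0.725]
[ 0.18229993 -0.54475474  0.24943462] [ 9.86998811e-01  1.60724852e-01 -4.84468501e-05 -9.31471077e-04] 0.08530952470659559 0.1
```

View pics/scene0.png

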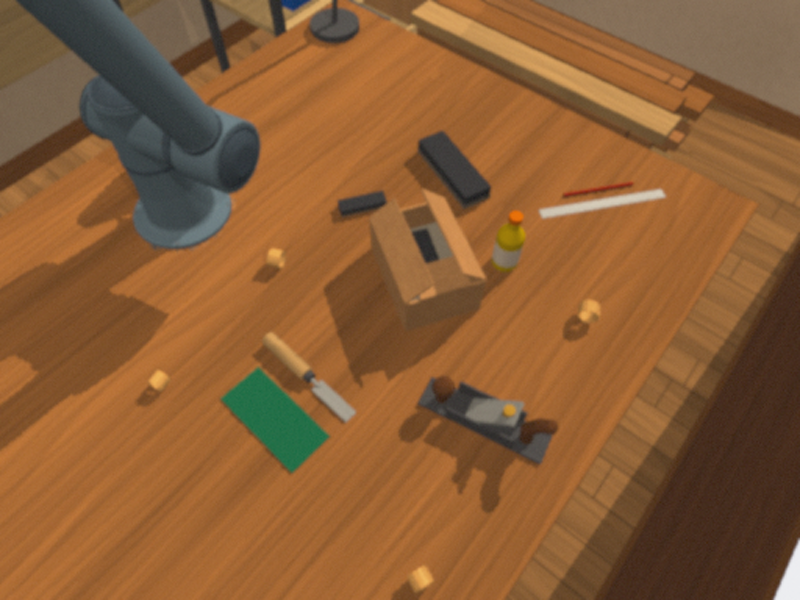

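View pics/side0.png

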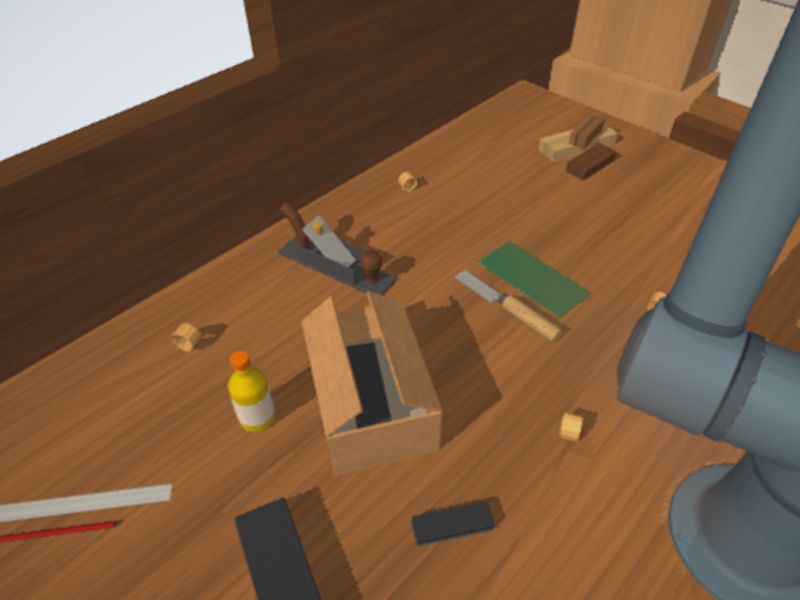

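The scene picture shows the carton around (430,260), flaps ajar, the bottle at (508,245), the mat at (275,420), the chisel at (310,375) and the plane at (488,420). In the side picture the carton is at (375,385) and the mat at (533,278). Next: enlarged crops.

```bash
python3 - <<'E'
import cv2,numpy as np
a=np.load("scene0.npz")["image"];b=np.load("side0.npz")["image"]
# scene crop cols 225-325 rows 115-215 ; side crop cols 185-285 rows 182-307
A=cv2.resize(a[115:215,230:330],(400,400),interpolation=cv2.INTER_CUBIC)
B=cv2.resize(b[183:308,188:288],(400,500),interpolation=cv2.INTER_CUBIC)
o=np.zeros((500,800,3),np.uint8);o[:400,:400]=A;o[:,400:]=B
cv2.imwrite("pics/c0.png",o)
E
```

```text
(no output)
```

View pics/c0.png

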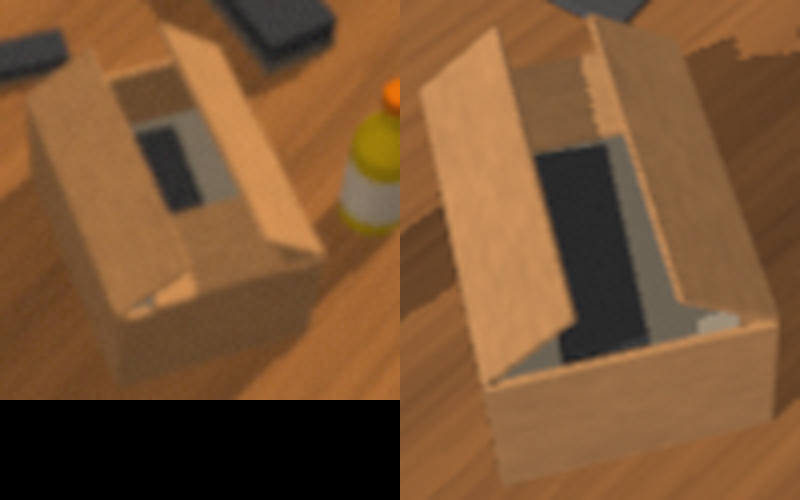

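The crop shows the carton's far face (scene, left half) with top corners at (118,318) and (322,255), and the near face (side, right half) with top corners at (490,385) and (775,325). The flap edges and the stone top are visible too. Next: fit the poses.

```bash
cat > h.py <<'E'
import numpy as np,cv2
from scipy.optimize import least_squares
from scipy.spatial.transform import Rotation as Ro
def proj(c,X):
    p=np.atleast_2d(X)@c["R"].T+c["t"]; return np.c_[c["fx"]*p[:,0]/p[:,2]+c["cx"],c["fy"]*p[:,1]/p[:,2]+c["cy"]]
def ray(c,uv,z):
    d=c["R"].T@np.array([(uv[0]-c["cx"])/c["fx"],(uv[1]-c["cy"])/c["fy"],1]); o=-c["R"].T@c["t"]; return o+d*(z-o[2])/d[2]
def T2(p,L):
    x,y,a=p; L=np.atleast_2d(L); return np.c_[x+np.cos(a)*L[:,0]-np.sin(a)*L[:,1],y+np.sin(a)*L[:,0]+np.cos(a)*L[:,1],L[:,2]]
def flap(s,q,x): return [x,s*(.08-.066*np.cos(q)),.102+.066*np.sin(q)]
E
python3 - <<'E'
from h import *
a=dict(np.load("scene0.npz"));b=dict(np.load("side0.npz"))
sc=lambda u:np.array(u)/4+[230,115]; sd=lambda u:(np.array(u)-[400,0])/4+[188,183]
S=[((118,318),[.11,-.08,.1]),((120,383),[.11,-.08,0]),((308,328),[.11,.08,0]),((322,255),[.11,.08,.1]),((30,95),[-.108,-.08,.102])]
D=[((490,385),[-.11,.08,.1]),((775,325),[-.11,-.08,.1]),((503,483),[-.11,.08,0]),((772,418),[-.11,-.08,0])]
FS=[((165,27),1,-.108),((270,240),1,.108),((90,55),-1,-.108),((188,275),-1,.108)]
FD=[((575,322),1,-.108),((497,30),1,.108),((683,300),-1,-.108),((590,15),-1,.108)]
def res(p):
    r=[]
    for c,f,K,F in((a,sc,S,FS),(b,sd,D,FD)):
        for u,X in K: r.append(proj(c,T2(p[:3],X))[0]-f(u))
        for u,s,x in F: r.append(proj(c,T2(p[:3],flap(s,p[3] if s>0 else p[4],x)))[0]-f(u))
    return np.ravel(r)
m=least_squares(res,[.45,.2,.2,.7,.7],loss="soft_l1"); P=m.x; print("carton",P.round(4)); print(res(P).reshape(-1,2).round(1).tolist())
# mat
r=1.5625
M=[(-.1,.045),(-.1,-.045),(.1,.045),(.1,-.045)]
MS=[(262,369),(222,399),(329,436),(291,471)];MD=[(562,316),(589,292),(480,262),(511,242)]
L=np.c_[M,[.004]*4]
rm=lambda p:np.ravel([proj(a,T2(p,L))-np.array(MS)/r,proj(b,T2(p,L))-np.array(MD)/r])
q=least_squares(rm,[.5,-.2,0],loss="soft_l1");print("mat",q.x.round(4),rm(q.x).round(1))
sz=.035+.028
print("stone top pts carton frame:")
ca,sa=np.cos(P[2]),np.sin(P[2])
for n,f,c,us in(("sd",sd,b,[(605,145),(645,335),(562,362)]),("sc",sc,a,[(178,125),(203,205),(172,212),(138,132)])):
    for u in us:
        X=ray(c,f(u),sz)[:2]-P[:2]; print(n,u,(np.array([[ca,sa],[-sa,ca]])@X).round(3))
print("glue",[ray(c,np.array(u)/r,.145).round(3)[:2] for c,u in((a,(516,217)),(b,(240,360)))])
for n,z,us in(("plane",.02,((a,(420,403)),(a,(430,380)),(a,(552,432)),(a,(541,461)),(b,(279,253)),(b,(393,285)))),("chisel",.01,((a,(267,337)),(a,(350,413)),(b,(558,335)),(b,(460,275))))):
    print(n,[ray(c,np.array(u)/r,z).round(3)[:2].tolist() for c,u in us])
E
```

```text
carton [ 0.529   0.2005 -0.5414  0.6978  0.6164]
[[-0.1, 0.8], [-0.9, 1.6], [-0.4, 0.4], [0.1, 0.9], [-1.9, 0.7], [-2.7, -0.4], [-1.6, 0.3], [-0.8, -1.9], [0.4, -2.1], [-1.1, 1.8], [0.6, -0.4], [-0.4, 0.9], [-0.4, 0.5], [-0.1, -0.7], [-0.7, -0.7], [-0.7, -0.1], [-1.2, -0.2]]
mat [ 0.5092 -0.2133 -0.0714] [-3.2 -2.  -2.1 -0.5  0.2 -0.1 -0.1  1.2 -1.3  0.5  0.9  0.4 -1.5 -0.6
 -1.7 -0.9]
stone top pts carton frame:
sd (605, 145) [ 0.068 -0.026]
sd (645, 335) [-0.074 -0.015]
sd (562, 362) [-0.079  0.034]
sc (178, 125) [-0.07   0.038]
sc (203, 205) [0.011 0.028]
sc (172, 212) [0.009 0.002]
sc (138, 132) [-0.075  0.005]
glue [array([0.639, 0.343]), array([0.636, 0.34 ])]
plane [[0.702, -0.031], [0.689, 0.017], [0.916, 0.073], [0.928, 0.017], [0.897, 0.085], [0.674, -0.003]]
chisel [[0.385, -0.107], [0.614, -0.122], [0.389, -0.117], [0.608, -0.117]]
```

```bash
cat >> h.py <<'E'
C=np.array([.529,.2005,-.5414]); MAT=np.array([.5092,-.2133,-.0714])
def W(fr,x,y,z): return T2(fr,[x,y,z])[0]
def pose(p,psi,tilt=0): # tilt deg>0: tips toward carton +x when psi=C+pi
    return np.array(p),Ro.from_euler("z",psi)*Ro.from_euler("x",np.pi)*Ro.from_euler("y",-tilt,degrees=True)
def cur():
    from rig import manip
    s=manip.sense(); print("t %.2f"%s["t"],"pos",s["ee_pos"].round(4),"F",np.round(s["force"],1),"open",round(s["opening"],4),"gf",round(float(np.ravel(s["grasp_force"])[0]),1)); return np.array(s["ee_pos"]),Ro.from_quat(s["ee_rot"])
def plan(poses,start=None):
    a=start or cur()
    for b in poses:
        print("turn",(a[1].inv()*b[1]).as_rotvec(degrees=True).round(1).tolist(),"shift",(a[1].inv().apply(b[0]-a[0])*100).round(2).tolist()); a=b
PSI=C[2]+np.pi
E
python3 - <<'E'
from h import *
s=cur(); A=W(C,0,.002,.25)
plan([pose(s[0]+(A-s[0])*k/4,.323+(PSI-.323)*k/4) for k in(1,2,3,4)],s)
E
```

```text
t 0.10 pos [ 0.1823 -0.5448  0.2494] F [ 0.5 -0.2  0.1] open 0.0853 gf 0.0
turn [-0.1, -0.0, -32.6] shift [14.17, -14.95, 0.02]
turn [0.0, 0.0, -32.6] shift [19.99, -4.95, -0.01]
turn [0.0, 0.0, -32.6] shift [19.51, 6.61, -0.01]
turn [0.0, 0.0, -32.6] shift [12.87, 16.08, -0.01]
```

Emit:
play_rows:
  plan:
    - [[0,0,-6.5],[2.8,-3,0],0]
    - [[0,0,-13],[5.7,-6,0],0]
    - [[0,0,-19.6],[8.5,-9,0],0]
    - [[0,0,-26],[11.3,-12,0],0]
    - [[0,0,-32.6],[14.2,-15,0],0]

```text
t: 0.6
ee_pos: [0.2697, -0.3562, 0.2499]
ee_rot: [0.901, 0.433, 0.0, -0.0]
force: [0.1, -0.9, 0.1]
opening: 0.0125
grasp_force: 0.0
```

Emit:
play_rows:
  plan:
    - [[0,0,-6.5],[4,-1,0],0]
    - [[0,0,-13],[8,-2,0],0]
    - [[0,0,-19.6],[12,-3,0],0]
    - [[0,0,-26],[16,-4,0],0]
    - [[0,0,-32.6],[20,-5,0],0]

```text
t: 1.1
ee_pos: [0.3563, -0.1693, 0.2501]
ee_rot: [0.743, 0.669, -0.0, -0.0]
force: [1.0, -0.7, 0.2]
opening: -0.0002
grasp_force: 0.0
```

Emit:
play_rows:
  plan:
    - [[0,0,-6.5],[3.9,1.3,0],0]
    - [[0,0,-13],[7.8,2.6,0],0]
    - [[0,0,-19.6],[11.7,4,0],0]
    - [[0,0,-26],[15.6,5.3,0],0]
    - [[0,0,-32.6],[19.5,6.6,0],0]

```text
t: 1.6
ee_pos: [0.4434, 0.0173, 0.25]
ee_rot: [0.526, 0.851, -0.0, -0.0]
force: [0.3, 0.1, 1.5]
opening: 0.0001
grasp_force: 0.0
```

Emit:
play_rows:
  plan:
    - [[0,0,-6.5],[2.6,3.2,0],0]
    - [[0,0,-13],[5.2,6.4,0],0]
    - [[0,0,-19.6],[7.7,9.6,0],0]
    - [[0,0,-26],[10.3,12.8,0],0]
    - [[0,0,-32.6],[12.9,16,0],0]

```text
t: 2.1
ee_pos: [0.5296, 0.2037, 0.2498]
ee_rot: [0.266, 0.964, -0.0, -0.0]
force: [0.7, -0.9, 0.8]
opening: -0.0002
grasp_force: 0.0
```

```bash
python3 - <<'E'
from h import *
from rig import manip
c=manip.camera("wrist");np.savez("w0.npz",**c);cv2.imwrite("pics/w0.png",cv2.resize(c["image"],(800,600)))
print(manip.sense()["joint_positions"])
plan([pose(W(C,0,.002,.25),PSI),pose(W(C,0,.002,.144),PSI),pose(W(C,0,.087,.144),PSI)])
X=[[0.11,.08,.1],[.11,-.08,.1],[-.11,.08,.1],[-.11,-.08,.1],flap(1,.7,0),flap(-1,.62,0)]
print((proj(c,T2(C,X))*1.5625).round().tolist())
E
```

```text
[0.26128279 0.36807096 0.06402946 1.26490641 0.00416373 0.79183633]
t 2.15 pos [0.5317 0.209  0.249 ] F [4.3 4.8 0.4] open 0.0002 gf 0.0
turn [0.2, -0.1, 0.6] shift [-0.19, -0.67, -0.1]
turn [0.0, 0.0, 0.0] shift [0.0, -0.0, 10.6]
turn [0.0, 0.0, 0.0] shift [-0.0, 8.5, 0.0]
[[519.0, 454.0], [273.0, 453.0], [549.0, 88.0], [243.0, 87.0], [454.0, 314.0], [343.0, 311.0]]
```

View pics/w0.png

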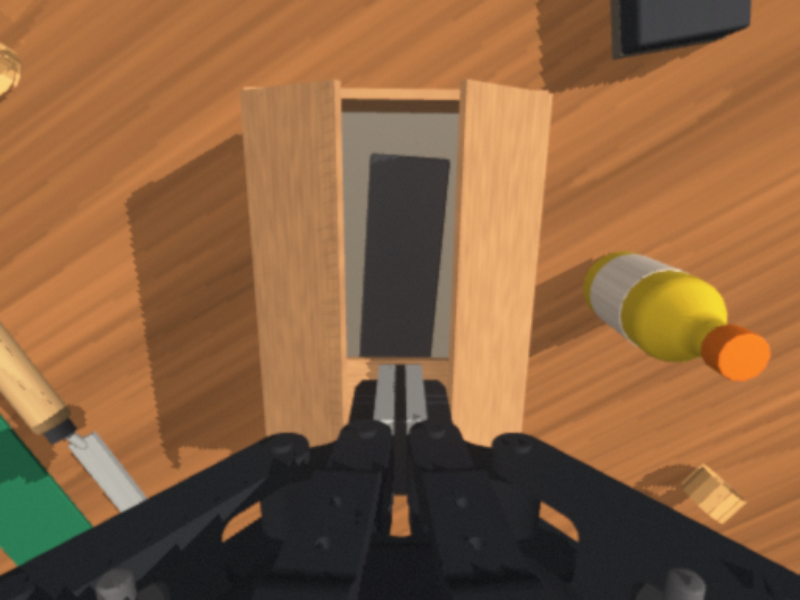

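The wrist view matches the predicted carton corners (top-left at (243,87), top-right at (549,88)) and shows the stone lying between (371,154) and (433,355). Next: down into the gap, push the left flap, then the right.

Emit:
play_rows:
  plan:
    - [[0,0,0],[0,0,2],0]
    - [[0,0,0],[0,0,5],0]
    - [[0,0,0],[0,0,8],0]
    - [[0,0,0],[0,0,10],0]
    - [[0,0,0],[0,0,10.6],0]

```text
t: 2.65
ee_pos: [0.5271, 0.2013, 0.1412]
ee_rot: [0.268, 0.963, -0.002, -0.003]
force: [0.3, 0.2, -0.7]
opening: -0.0004
grasp_force: 0.0
```

Emit:
play_rows:
  plan:
    - [[0,0,0],[0,0.7,0],0]
    - [[0,0,0],[0,1.6,0],0]
    - [[0,0,0],[0,2.5,0],0]
    - [[0,0,0],[0,3.5,0],0]
    - [[0,0,0],[0,4.5,0],0]

```text
t: 3.15
ee_pos: [0.5543, 0.2417, 0.1463]
ee_rot: [0.268, 0.963, 0.001, 0.001]
force: [-6.5, -5.2, 23.3]
opening: 0.0001
grasp_force: 12.4
```

Emit:
play_rows:
  plan:
    - [[0,0,0],[0,1,0],0]
    - [[0,0,0],[0,2,0],0]
    - [[0,0,0],[0,3,0],0]
    - [[0,0,0],[0,3.7,0],0]
    - [[0,0,0],[0,4,0],0]

```text
t: 3.65
ee_pos: [0.5735, 0.2756, 0.1435]
ee_rot: [0.268, 0.963, -0.0, -0.0]
force: [-0.5, -0.8, 0.1]
opening: 0.0001
grasp_force: 0.4
```

```bash
python3 - <<'E'
from h import *
plan([pose(W(C,0,.087,.144),PSI),pose(W(C,0,0.01,.144),PSI)])
E
```

```text
t 3.65 pos [0.5735 0.2756 0.1435] F [-0.5 -0.8  0.1] open 0.0001 gf 0.4
turn [-0.0, -0.0, -0.1] shift [-0.06, -0.03, -0.05]
turn [0.0, 0.0, 0.0] shift [0.0, -7.7, -0.0]
```

Emit:
play_rows:
  plan:
    - [[0,0,0],[0,-2,-0.1],0]
    - [[0,0,0],[0,-4.5,-0.2],0]
    - [[0,0,0],[0,-7,-0.3],0]
    - [[0,0,0],[0,-9,-0.3],0]
    - [[0,0,0],[0,-9.6,-0.3],0]

```text
t: 4.15
ee_pos: [0.5225, 0.1914, 0.1469]
ee_rot: [0.269, 0.963, -0.0, -0.001]
force: [0.9, -0.7, -0.6]
opening: 0.0
grasp_force: 0.0
```

Emit:
play_rows:
  plan:
    - [[0,0,0],[0,-0.6,-0.1],0]
    - [[0,0,0],[0,-1.2,-0.3],0]
    - [[0,0,0],[0,-1.8,-0.5],0]
    - [[0,0,0],[0,-2.4,-0.7],0]
    - [[0,0,0],[0,-3,-0.8],0]

```text
t: 4.65
ee_pos: [0.5146, 0.1767, 0.1618]
ee_rot: [0.266, 0.964, 0.013, 0.004]
force: [-0.5, 26.0, 28.0]
opening: -0.0
grasp_force: 15.9
```

Emit:
play_rows:
  plan:
    - [[0,0,0],[0,-0.7,0],0]
    - [[0,0,0],[0,-1.4,0.2],0]
    - [[0,0,0],[0,-2.2,0.4],0]
    - [[0,0,0],[0,-3.2,0.6],0]
    - [[0,0,0],[0,-4.2,0.8],0]

```text
t: 5.15
ee_pos: [0.4856, 0.1302, 0.1462]
ee_rot: [0.268, 0.963, -0.0, -0.001]
force: [0.2, 0.0, -0.6]
opening: -0.0
grasp_force: 0.5
```

Emit:
play_rows:
  plan:
    - [[0,0,0],[0,-0.5,0],0]
    - [[0,0,0],[0,-0.5,0],0]
    - [[0,0,0],[0,3,-1],0]
    - [[0,0,0],[0,6,-4],0]
    - [[0,0,0],[0,8,-8],0]

```text
t: 5.65
ee_pos: [0.5272, 0.2003, 0.2261]
ee_rot: [0.268, 0.963, -0.001, -0.002]
force: [1.4, 0.4, -0.4]
opening: 0.0001
grasp_force: 0.0
```

```bash
python3 - <<'E'
from h import *
from rig import manip
plan([pose(W(C,-.05,0,.2),PSI)])
a=manip.camera("scene");b=manip.camera("side");w=manip.camera("wrist")
np.savez("w1.npz",**w)
o=np.zeros((600,800,3),np.uint8)
o[:400,:400]=cv2.resize(a["image"][105:205,230:330],(400,400));o[:400,400:]=cv2.resize(b["image"][183:283,190:290],(400,400))
cv2.imwrite("pics/c1.png",o[:400])
E
```

```text
t 5.65 pos [0.5272 0.2003 0.2261] F [ 1.4  0.4 -0.4] open 0.0001 gf 0.0
turn [-0.2, -0.2, -0.1] shift [4.84, 0.11, 2.62]
```

View pics/c1.png

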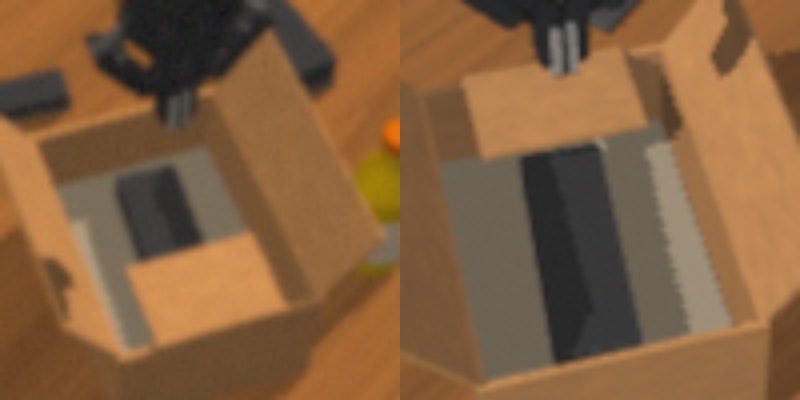

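Both outer flaps are now past upright, and the inner flap is closed over the stone's far end. In the scene crop the left flap's edge runs from (270,30) to (382,240), and the right flap's far edge corner is at (65,325). Next: check the angles and plan the inner flap.

```bash
python3 - <<'E'
from h import *
a=dict(np.load("scene0.npz"))
for q in(1.75,2.0,2.2,2.4):
    for s in(1,-1):
        print(q,s,((proj(a,T2(C,[flap(s,q,x) for x in(-.108,.108)]))-[230,105])*4).round().tolist())
# inner flap, tip centre (x,z) in carton frame, tilt deg
def tp(x,z,t,y=0):
    th=np.radians(t); return pose(W(C,x-.019*np.sin(th),y,z+.019*np.cos(th)),PSI,t)
print("inner seq: hover tilt, in, under")
L=[tp(-.03,.16,0),tp(-.03,.16,40),tp(-.0,.105,40),tp(.008,.078,40),tp(.048,.078,40)]
plan(L)
E
```

```text
1.75 1 [[231.0, 25.0], [349.0, 238.0]]
1.75 -1 [[4.0, 85.0], [101.0, 312.0]]
2.0 1 [[249.0, 24.0], [368.0, 236.0]]
2.0 -1 [[-16.0, 95.0], [80.0, 322.0]]
2.2 1 [[262.0, 27.0], [381.0, 237.0]]
2.2 -1 [[-30.0, 105.0], [64.0, 332.0]]
2.4 1 [[272.0, 32.0], [392.0, 241.0]]
2.4 -1 [[-41.0, 116.0], [51.0, 343.0]]
inner seq: hover tilt, in, under
t 5.80 pos [0.5307 0.201  0.2301] F [-0.6  0.4 -0.2] open 0.0002 gf 0.0
turn [0.3, 0.3, -0.0] shift [3.14, -0.15, 5.1]
turn [0.0, -40.0, 0.0] shift [1.22, -0.0, 0.44]
turn [0.0, 0.0, 0.0] shift [1.24, 0.0, 6.14]
turn [0.0, 0.0, 0.0] shift [1.12, -0.0, 2.58]
turn [0.0, 0.0, 0.0] shift [-3.06, 0.0, 2.57]
```

```bash
python3 - <<'E'
from h import *
w=np.load("w1.npz"); p,R=cur(); print("cam in tool",R.inv().apply(-w["R"].T@w["t"]-p).round(3))
E
```

```text
t 5.80 pos [0.5307 0.201  0.2301] F [-0.6  0.4 -0.2] open 0.0002 gf 0.0
cam in tool [ 0.072  0.001 -0.125]
```

Emit:
play_rows:
  plan:
    - [[0,-8,0],[1.0,0,0],0]
    - [[0,-16,0],[2.2,0,0.5],0]
    - [[0,-24,0],[3.3,0,1.5],0]
    - [[0,-32,0],[4.0,-0.1,2.5],0]
    - [[0,-40,0],[4.4,-0.1,3.5],0]

```text
t: 6.3
ee_pos: [0.4882, 0.2205, 0.1919]
ee_rot: [0.252, 0.904, -0.092, 0.332]
force: [0.7, 0.8, -1.3]
opening: 0.0003
grasp_force: 0.0
```

```bash
python3 - <<'E'
from h import *
from rig import manip
print(manip.sense()["joint_positions"].round(2))
def tp(x,z,t,y=0):
    th=np.radians(t); return pose(W(C,x-.019*np.sin(th),y,z+.019*np.cos(th)),PSI,t)
plan([tp(-.03,.13,40),tp(.005,.078,40),tp(.048,.078,40)])
E
```

```text
[ 0.63  0.15 -0.59  0.51 -0.64  1.07]
t 6.30 pos [0.4882 0.2205 0.1919] F [ 0.7  0.8 -1.3] open 0.0003 gf 0.0
turn [-0.0, 0.3, -0.1] shift [2.83, 0.38, 3.81]
turn [0.0, 0.0, 0.0] shift [0.66, -0.0, 6.23]
turn [0.0, 0.0, 0.0] shift [-3.29, -0.0, 2.76]
```

Emit:
play_rows:
  plan:
    - [[0,0,0],[1.4,0.2,2],0]
    - [[0,0,0],[2.8,0.3,3.8],0]
    - [[0,0,0],[3.0,0.3,6],0]
    - [[0,0,0],[3.3,0.3,8.5],0]
    - [[0,0,0],[3.5,0.3,10],0]

```text
t: 6.8
ee_pos: [0.5218, 0.2025, 0.0903]
ee_rot: [0.252, 0.906, -0.093, 0.328]
force: [-0.4, -0.3, 0.3]
opening: 0.0001
grasp_force: 0.0
```

Emit:
play_rows:
  plan:
    - [[0,0,0],[-0.8,0,0.7],0]
    - [[0,0,0],[-1.6,0,1.4],0]
    - [[0,0,0],[-2.4,0,2.0],0]
    - [[0,0,0],[-3.3,0,2.75],0]
    - [[0,0,0],[-3.3,0,2.75],0]

```text
t: 7.3
ee_pos: [0.5618, 0.1818, 0.0943]
ee_rot: [0.253, 0.905, -0.091, 0.33]
force: [-0.3, -0.4, 0.2]
opening: -0.0003
grasp_force: 0.0
```

```bash
python3 - <<'E'
from h import *
from rig import manip
def tp(x,z,t,y=0):
    th=np.radians(t); return pose(W(C,x-.019*np.sin(th),y,z+.019*np.cos(th)),PSI,t)
plan([tp(.048,.078,40),tp(.05,.1,40),tp(.055,.125,40),tp(.075,.14,40),tp(.1,.145,40),tp(.125,.135,40),tp(.132,.13,40)])
a=manip.camera("scene");b=manip.camera("side")
o=np.zeros((400,800,3),np.uint8)
o[:,:400]=cv2.resize(a["image"][105:205,230:330],(400,400));o[:,400:]=cv2.resize(b["image"][183:283,190:290],(400,400))
cv2.imwrite("pics/c2.png",o)
E
```

```text
t 7.30 pos [0.5618 0.1818 0.0943] F [-0.3 -0.4  0.2] open -0.0003 gf 0.0
turn [-0.0, 0.1, -0.2] shift [0.26, -0.09, 0.01]
turn [0.0, 0.0, 0.0] shift [-1.57, 0.0, -1.56]
turn [0.0, 0.0, 0.0] shift [-1.99, -0.0, -1.59]
turn [0.0, 0.0, 0.0] shift [-2.5, 0.0, 0.14]
turn [0.0, 0.0, 0.0] shift [-2.24, -0.0, 1.22]
turn [0.0, 0.0, 0.0] shift [-1.27, 0.0, 2.37]
turn [0.0, 0.0, 0.0] shift [-0.21, 0.0, 0.83]
```

View pics/c2.png

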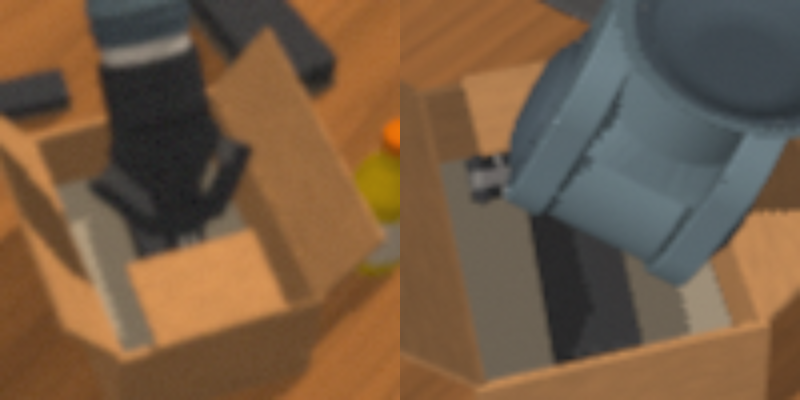

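The fingers are under the inner flap's free edge and the force is near zero. Next: lift and sweep.

Emit:
play_rows:
  plan:
    - [[0,0,0],[-0.6,0,-0.7],0]
    - [[0,0,0],[-1.4,0,-1.5],0]
    - [[0,0,0],[-2.2,0,-2.2],0]
    - [[0,0,0],[-2.9,0,-2.8],0]
    - [[0,0,0],[-3.5,0,-3.1],0]

```text
t: 7.9
ee_pos: [0.5667, 0.1793, 0.1413]
ee_rot: [0.252, 0.905, -0.091, 0.33]
force: [-0.3, -0.2, -0.5]
opening: 0.0
grasp_force: 0.3
```

Emit:
play_rows:
  plan:
    - [[0,0,0],[-0.8,0,0],0]
    - [[0,0,0],[-1.6,0,0.1],0]
    - [[0,0,0],[-2.5,0,0.2],0]
    - [[0,0,0],[-3.6,0,0.7],0]
    - [[0,0,0],[-4.7,0,1.3],0]

```text
t: 8.4
ee_pos: [0.605, 0.1553, 0.1601]
ee_rot: [0.252, 0.905, -0.092, 0.33]
force: [0.1, 1.1, -0.9]
opening: -0.0001
grasp_force: 0.4
```

Emit:
play_rows:
  plan:
    - [[0,0,0],[-0.4,0,0.8],0]
    - [[0,0,0],[-0.8,0,1.6],0]
    - [[0,0,0],[-1.3,0,2.4],0]
    - [[0,0,0],[-1.5,0,3.2],0]
    - [[0,0,0],[-1.5,0,3.2],0]

```text
t: 8.9
ee_pos: [0.6316, 0.1386, 0.1437]
ee_rot: [0.252, 0.905, -0.092, 0.329]
force: [0.2, 0.5, -0.3]
opening: 0.0002
grasp_force: 0.0
```

```bash
python3 - <<'E'
from h import *
def tp(x,z,t,y=0):
    th=np.radians(t); return pose(W(C,x-.019*np.sin(th),y,z+.019*np.cos(th)),PSI,t)
plan([tp(.132,.13,40),tp(.05,.19,40),pose(W(C,-.02,.005,.24),PSI)])
E
```

```text
t 8.90 pos [0.6316 0.1386 0.1437] F [ 0.2  0.5 -0.3] open 0.0002 gf 0.0
turn [-0.1, -0.0, -0.1] shift [-0.05, 0.02, -0.07]
turn [0.0, 0.0, 0.0] shift [2.42, 0.0, -9.87]
turn [0.0, 40.0, -0.0] shift [2.15, 0.5, -6.43]
```

Emit:
play_rows:
  plan:
    - [[0,0,0],[0.7,0,-2.5],0]
    - [[0,0,0],[1.4,0,-5],0]
    - [[0,0,0],[2,0,-8],0]
    - [[0,0,0],[2.4,0,-9.9],0]
    - [[0,0,0],[2.4,0,-9.9],0]

```text
t: 9.4
ee_pos: [0.561, 0.1833, 0.2072]
ee_rot: [0.251, 0.905, -0.091, 0.33]
force: [0.3, -0.2, 0.3]
opening: -0.0001
grasp_force: 0.0
```

Emit:
play_rows:
  plan:
    - [[0,8,0],[0.4,0.1,-1.3],100]
    - [[0,16,0],[0.9,0.2,-2.6],100]
    - [[0,24,0],[1.3,0.3,-4],100]
    - [[0,32,0],[1.8,0.4,-5.2],100]
    - [[0,40,0],[2.2,0.5,-6.4],100]

```text
t: 9.9
ee_pos: [0.5147, 0.2162, 0.2409]
ee_rot: [0.268, 0.963, 0.001, -0.002]
force: [1.4, -0.6, -0.6]
opening: 0.0723
grasp_force: 0.0
```

```bash
python3 - <<'E'
from h import *
from rig import manip
s=cur()
w=manip.camera("wrist");a=manip.camera("scene");np.savez("w2.npz",**w)
o=np.zeros((500,800,3),np.uint8)
o[:375,:500]=cv2.resize(w["image"],(500,375));o[:300,500:]=cv2.resize(a["image"][110:210,235:335],(300,300))
cv2.imwrite("pics/c3.png",o[:375])
for q in(1.75,2,2.25,2.5): print(q,((proj(a,T2(C,[[.11-.07*np.cos(q),y,.102+.07*np.sin(q)] for y in(.05,-.05)]))-[235,110])*3+[500,0]).round().tolist())
E
```

```text
t 9.90 pos [0.5147 0.2162 0.2409] F [ 1.4 -0.6 -0.6] open 0.0723 gf 0.0
1.75 [[712.0, 185.0], [610.0, 216.0]]
2 [[719.0, 203.0], [617.0, 234.0]]
2.25 [[724.0, 221.0], [622.0, 252.0]]
2.5 [[728.0, 239.0], [627.0, 271.0]]
```

View pics/c3.png

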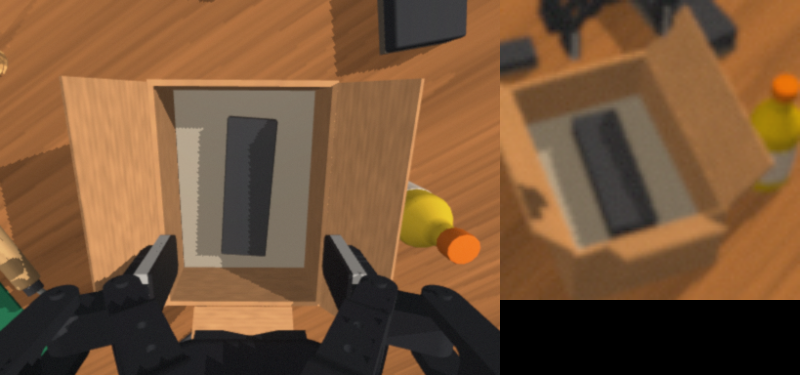

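The inner flap is folded (edge near (724,222), about 2.25 rad). The stone's top corners in the wrist image are (227,116), (277,119), (266,256) and (221,254).

```bash
python3 - <<'E'
from h import *
w=dict(np.load("w2.npz")); k=512/500
P=np.array([ray(w,np.array(u)*k,.063)[:2] for u in((227,116),(277,119),(266,256),(221,254))])
e=[np.linalg.norm(P[i]-P[(i+1)%4]).round(3) for i in range(4)]
c=P.mean(0); d=(P[2]+P[3]-P[0]-P[1]); yaw=np.arctan2(d[1],d[0])
l=T2([0,0,-C[2]],[*(c-C[:2]),0])[0]
print("sides",e,"centre",c.round(4),"carton frame",l[:2].round(4),"yaw rel",(yaw-C[2]).round(3))
print("psi",yaw+np.pi)
plan([pose([*c,.1],yaw+np.pi),pose([*c,.058],yaw+np.pi)])
E
```

```text
sides [np.float64(0.049), np.float64(0.149), np.float64(0.05), np.float64(0.15)] centre [0.5286 0.2044] carton frame [-0.0024  0.0032] yaw rel -0.064
psi 2.5360334227907413
t 10.00 pos [0.5169 0.2144 0.2397] F [0.2 0.3 0.5] open 0.0849 gf 0.0
turn [-0.0, -0.0, 3.4] shift [-1.53, -0.23, 13.97]
turn [0.0, 0.0, 0.0] shift [-0.0, -0.0, 4.2]
```

Emit:
play_rows:
  plan:
    - [[0,0,3.4],[-1,-0.2,2],100]
    - [[0,0,3.4],[-1.5,-0.2,6],100]
    - [[0,0,3.4],[-1.5,-0.2,10],100]
    - [[0,0,3.4],[-1.5,-0.2,13],100]
    - [[0,0,3.4],[-1.5,-0.2,14],100]

```text
t: 10.5
ee_pos: [0.5227, 0.2055, 0.0957]
ee_rot: [0.296, 0.955, -0.002, -0.002]
force: [0.3, -1.5, -0.6]
opening: 0.0853
grasp_force: 0.0
```

Emit:
play_rows:
  plan:
    - [[0,0,0],[0,0,1],100]
    - [[0,0,0],[0,0,2],100]
    - [[0,0,0],[0,0,3],100]
    - [[0,0,0],[0,0,3.8],100]
    - [[0,0,0],[0,0,4.2],100]

```text
t: 11.0
ee_pos: [0.5265, 0.2065, 0.0595]
ee_rot: [0.296, 0.955, 0.0, 0.001]
force: [-13.3, -9.9, 32.9]
opening: 0.0858
grasp_force: 6.3
```

Emit:
play_rows:
  plan:
    - [[0,0,0],[0,0,0],40]
    - [[0,0,0],[0,0,0],40]
    - [[0,0,0],[0,0,0],30]
    - [[0,0,0],[0,0,0],30]
    - [[0,0,0],[0,0,0],30]
  newtons: 60

```text
t: 11.5
ee_pos: [0.5267, 0.2068, 0.0588]
ee_rot: [0.297, 0.955, 0.0, 0.001]
force: [-0.5, -0.2, 5.5]
opening: 0.0489
grasp_force: 64.7
```

```bash
python3 - <<'E'
from h import *
s=cur()
ps=MAT[2]+np.pi+.0
g=pose(W(C,-.0024,.0032,.2),2.536)
u=(s[0]+[0,0,.14],s[1]); m0=pose([.5286,0.0,.198],2.8); m1=pose([MAT[0],MAT[1],.198],ps)
plan([u,m0,m1,pose([MAT[0],MAT[1],.028],ps)],s)
E
```

```text
t 11.50 pos [0.5267 0.2068 0.0588] F [-0.5 -0.2  5.5] open 0.0489 gf 64.7
turn [0.0, 0.0, 0.0] shift [-0.01, 0.02, -14.0]
turn [0.1, 0.1, -14.9] shift [-11.87, -16.94, 0.08]
turn [0.0, 0.0, -15.5] shift [-5.32, -20.75, -0.0]
turn [0.0, 0.0, 0.0] shift [-0.0, -0.0, 17.0]
```

Emit:
play_rows:
  plan:
    - [[0,0,0],[0,0,-1],30]
    - [[0,0,0],[0,0,-3],30]
    - [[0,0,0],[0,0,-6],30]
    - [[0,0,0],[0,0,-9.5],30]
    - [[0,0,0],[0,0,-13],30]

```text
t: 12.0
ee_pos: [0.5242, 0.206, 0.1881]
ee_rot: [0.297, 0.955, -0.001, -0.002]
force: [2.0, -0.2, -5.2]
opening: 0.0486
grasp_force: 63.5
```

Emit:
play_rows:
  plan:
    - [[0,0,0],[0,0,-1],30]
    - [[0,0,0],[0,0,-1.5],30]
    - [[0,0,0],[0,0,-1.5],30]
    - [[0,0,0],[0,0,-1.5],30]
    - [[0,0,0],[0,0,-1.5],30]

```text
t: 12.5
ee_pos: [0.5248, 0.2062, 0.2011]
ee_rot: [0.297, 0.955, -0.001, -0.002]
force: [0.5, -0.1, -5.1]
opening: 0.0487
grasp_force: 63.6
```

```bash
python3 - <<'E'
from h import *
from rig import manip
s=cur()
a=manip.camera("scene");b=manip.camera("side")
o=np.zeros((400,800,3),np.uint8)
o[:,:400]=cv2.resize(a["image"][70:220,210:360],(400,400));o[:,400:]=cv2.resize(b["image"][120:270,170:320],(400,400))
cv2.imwrite("pics/c4.png",o)
ps=MAT[2]+np.pi
plan([pose([.5286,0.0,s[0][2]],2.8),pose([MAT[0],MAT[1],s[0][2]],ps),pose([MAT[0],MAT[1],.028],ps)],s)
E
```

```text
t 12.50 pos [0.5248 0.2062 0.2011] F [ 0.5 -0.1 -5.1] open 0.0487 gf 63.6
turn [-0.2, -0.2, -14.9] shift [-12.0, -16.77, 0.02]
turn [0.0, 0.0, -15.5] shift [-5.32, -20.75, -0.0]
turn [0.0, 0.0, 0.0] shift [-0.0, -0.0, 17.31]
```

View pics/c4.png

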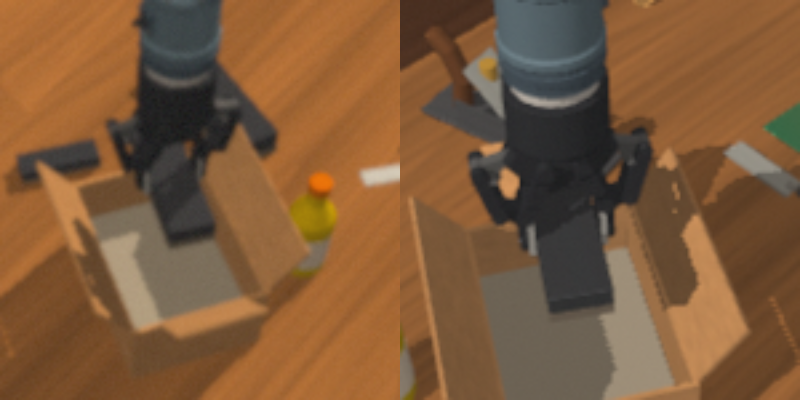

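The stone is lifted clear and held level, and the flaps are still open. Next: carry it to the mat.

Emit:
play_rows:
  plan:
    - [[0,0,-2],[-1.5,-2,-1],30]
    - [[0,0,-5],[-4,-6,-2],30]
    - [[0,0,-9],[-7,-10,-2],30]
    - [[0,0,-12],[-10,-14,-2],30]
    - [[0,0,-15],[-12,-16.8,-2],30]

```text
t: 13.1
ee_pos: [0.5295, -0.0028, 0.223]
ee_rot: [0.169, 0.986, -0.001, 0.0]
force: [0.6, 0.8, -4.9]
opening: 0.0492
grasp_force: 64.0
```

Emit:
play_rows:
  plan:
    - [[0,0,-4],[-1.3,-5,0],30]
    - [[0,0,-8],[-2.7,-10,0],30]
    - [[0,0,-12],[-4,-15,0],30]
    - [[0,0,-15],[-5,-19,0],30]
    - [[0,0,-15.5],[-5.3,-20.8,0],30]

```text
t: 13.6
ee_pos: [0.5096, -0.2181, 0.2227]
ee_rot: [0.037, 0.999, -0.001, -0.0]
force: [0.1, 0.5, -5.3]
opening: 0.0488
grasp_force: 64.2
```

```bash
python3 - <<'E'
from h import *
from rig import manip
s=cur(); w=manip.camera("wrist");np.savez("w3.npz",**w)
cv2.imwrite("pics/w3.png",cv2.resize(w["image"],(800,600)))
L=np.c_[[(-.1,.045),(-.1,-.045),(.1,.045),(.1,-.045)],[.004]*4]
print((proj(w,T2(MAT,L))*1.5625).round().tolist())
ps=MAT[2]+np.pi
plan([pose([MAT[0],MAT[1],s[0][2]],ps),pose([MAT[0],MAT[1],.06],ps),pose([MAT[0],MAT[1],.028],ps)],s)
E
```

```text
t 13.60 pos [ 0.5096 -0.2181  0.2227] F [ 0.1  0.5 -5.3] open 0.0488 gf 64.2
[[476.0, 116.0], [340.0, 116.0], [465.0, 389.0], [350.0, 389.0]]
turn [-0.1, -0.0, -0.1] shift [0.08, 0.47, -0.0]
turn [0.0, 0.0, 0.0] shift [-0.0, -0.0, 16.27]
turn [0.0, 0.0, 0.0] shift [-0.0, -0.0, 3.2]
```

View pics/w3.png

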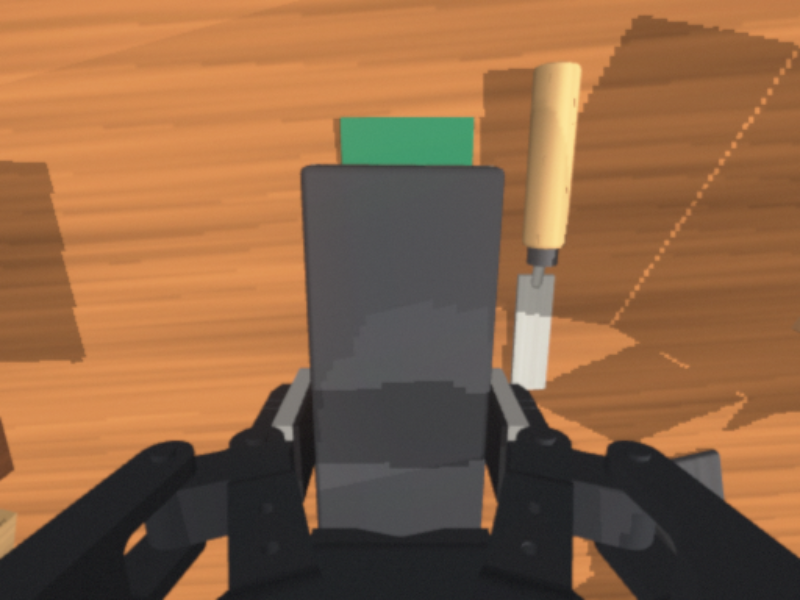

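The wrist view shows the mat's near corners at (340,117) and (474,117), within a pixel or two of prediction. The stone is parallel to the mat and the chisel is clear at x>510. Next: lower it.

Emit:
play_rows:
  plan:
    - [[0,0,0],[0,0.2,3],30]
    - [[0,0,0],[0,0.2,7],30]
    - [[0,0,0],[0,0.2,11],30]
    - [[0,0,0],[0,0.2,15],30]
    - [[0,0,0],[0,0.2,17],30]

```text
t: 14.15
ee_pos: [0.5076, -0.2098, 0.0492]
ee_rot: [0.035, 0.999, 0.001, -0.003]
force: [-0.9, -0.4, -5.7]
opening: 0.0488
grasp_force: 64.1
```

Emit:
play_rows:
  plan:
    - [[0,0,0],[0,0,0.4],30]
    - [[0,0,0],[0,0,0.8],30]
    - [[0,0,0],[0,0,1.2],30]
    - [[0,0,0],[0,0,1.6],30]
    - [[0,0,0],[0,0,1.8],30]

```text
t: 14.65
ee_pos: [0.5111, -0.212, 0.036]
ee_rot: [0.035, 0.999, -0.0, 0.001]
force: [-0.3, -0.2, -5.1]
opening: 0.0484
grasp_force: 64.2
```

```bash
python3 - <<'E'
from h import *
ps=MAT[2]+np.pi
plan([pose([MAT[0],MAT[1],.0278],ps)])
E
```

```text
t 14.65 pos [ 0.5111 -0.212   0.036 ] F [-0.3 -0.2 -5.1] open 0.0484 gf 64.2
turn [-0.0, 0.1, 0.1] shift [0.19, -0.14, 0.82]
```

Emit:
play_rows:
  plan:
    - [[0,0,0],[0,0,0.2],30]
    - [[0,0,0],[0,0,0.4],30]
    - [[0,0,0],[0,0,0.55],30]
    - [[0,0,0],[0,0,0.7],30]
    - [[0,0,0],[0,0,0.8],30]

```text
t: 15.15
ee_pos: [0.5104, -0.2117, 0.0278]
ee_rot: [0.035, 0.999, -0.0, 0.0]
force: [-3.8, 1.7, 8.3]
opening: 0.0491
grasp_force: 65.7
```

Contact made. Next: release and retreat.

Emit:
play_rows:
  plan:
    - [[0,0,0],[0,0,0],64]
    - [[0,0,0],[0,0,0],68]
    - [[0,0,0],[0,0,0],75]
    - [[0,0,0],[0,0,0],78]
    - [[0,0,0],[0,0,0],78]

```text
t: 15.65
ee_pos: [0.5106, -0.2118, 0.0274]
ee_rot: [0.035, 0.999, -0.0, 0.0]
force: [0.1, 0.1, -0.4]
opening: 0.0664
grasp_force: 0.0
```

Emit:
play_rows:
  plan:
    - [[0,0,0],[0,0,-1],78]
    - [[0,0,0],[0,0,-3],78]
    - [[0,0,0],[0,0,-7],78]
    - [[0,0,0],[0,0,-12],78]
    - [[0,0,0],[0,0,-17],78]

```text
t: 16.15
ee_pos: [0.5098, -0.2113, 0.1994]
ee_rot: [0.035, 0.999, 0.0, -0.0]
force: [0.7, -1.1, -0.6]
opening: 0.0663
grasp_force: 0.0
```

Emit:
play_rows:
  plan:
    - [[0,0,0],[0,0,-2],78]
    - [[0,0,0],[0,0,-3],78]
    - [[0,0,0],[0,0,-3],78]
    - [[0,0,0],[0,0,-3],78]
    - [[0,0,0],[0,0,-3],78]

```text
t: 16.65
ee_pos: [0.5092, -0.211, 0.2251]
ee_rot: [0.035, 0.999, 0.001, -0.002]
force: [0.0, -0.2, -0.3]
opening: 0.066
grasp_force: 0.0
```

```bash
python3 - <<'E'
from h import *
from rig import manip
s=cur(); w=manip.camera("wrist");a=manip.camera("scene");np.savez("w4.npz",**w)
o=np.zeros((375,800,3),np.uint8)
o[:,:500]=cv2.resize(w["image"],(500,375));o[:300,500:]=cv2.resize(a["image"][110:210,235:335],(300,300))
cv2.imwrite("pics/c5.png",o)
L=np.c_[[(-.1,.045),(-.1,-.045),(-.075,.025),(-.075,-.025),(.075,.025),(.075,-.025)],[.004,.004,.032,.032,.032,.032]]
print((proj(w,T2(MAT,L))/1.024).round().tolist())
E
```

```text
t 16.65 pos [ 0.5092 -0.211   0.2251] F [ 0.  -0.2 -0.3] open 0.066 gf 0.0
[[290.0, 74.0], [206.0, 74.0], [273.0, 98.0], [223.0, 98.0], [270.0, 235.0], [226.0, 235.0]]
```

View pics/c5.png

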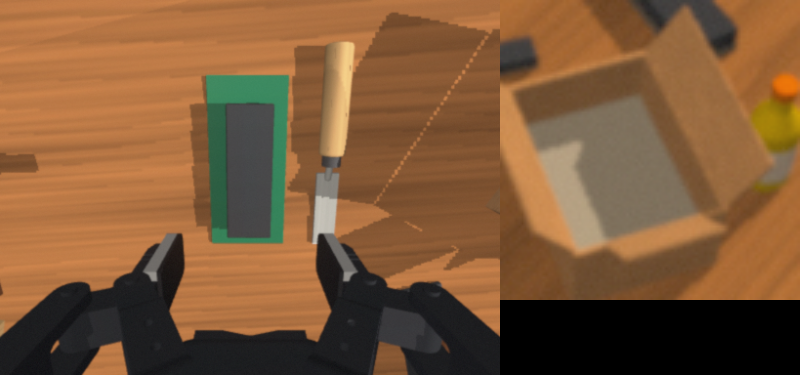

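The stone lies flat within the mat, about 4 mm off centre, and the flaps are still back. The chisel and the bottle are undisturbed. Next: hand in.

```bash
python3 -c "
from rig import manip
print(manip.hand_in())"
```

```text
the job is handed in; nothing more can be done
None
```

The job is handed in, though no verdict came back: the stone lies flat and lengthwise on the mat about 4 mm off centre, and all three flaps are folded back to about 2.2 rad. The chisel and bottle looked undisturbed, the hand plane was not in the last picture, and the highest wrist reading was about 38 N, while pushing a flap, so I don't expect the 40 N carton limit was passed.

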